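Rule the next row of the timetable on the drawing board

ROBOT

A 7-joint arm with a two-finger parallel gripper is mounted at the origin on the work surface. World frame = base frame: x ahead of the robot, y to its left, z up, the work surface at z = 0. Lengths are in m, angles in rad, forces in N, time in s.
With the tool pointing down it reaches from about 0.425 to 1.025 m from the base axis. Payload 9.4 kg.
Tool frame: the origin (TCP) lies between the finger pads; the fingertips stand ctrl.tcp_to_tips ahead of it and the grasp point (between the pads) lies 11 mm behind it (ctrl.tcp_to_tips is the distance from the TCP to the fingertips, in m); z points along the fingers, y is the line along which they close (so a half turn about z gives the same grasp; the last joint's range is limited). The gripper opens to 85 mm and grips with 20 to 120 N. Pads are 22 mm wide; open, the fingers measure 114 mm over their backs; the gripper's body (76 mm by 85 mm) begins 54 mm behind the grasp point. The pads swing forward as they close: fully open they stand 13 mm farther back than shut.
Start: joints at [1.208, 0.599, -0.003, 1.599, 0.002, 0.943, -0.08], TCP at [0.204, -0.696, 0.219] pointing down, gripper open.
Joint ranges: [-2.57, 2.57], [-0.35, 1.97], [-1.29, 1.29], [0.11, 2.56], [-1.05, 4.19], [0.11, 1.86], [-2.63, 2.63]. Speed limits (rad/s): [2.22, 2.22, 3.01, 3.01, 3.14, 3.14, 3.14].

INTERFACE

Orientations are given as a unit quaternion [w, x, y, z].
In Python, from workcell import ctrl gives the robot as it stands.
- The arm moves only by the tool drive_tool, never from a script. Its argument "series" is a list that holds one entry, the list of rows, each a list of 5 numbers: the shift along the tool's x, y, z in cm, then the turn about the tool's z in rad, then the gripper command: -1 is shut, 1 is fully open, values between are in proportion. A call has 1 to 10 rows; each row shifts and turns the commanded pose from where the row before left it, along the tool's axes as they then stand; what a row does not reach is not made up. A row lasts 1/12 s, in which the tool goes at most 41.7 mm and 7.16 degrees, less where a joint would pass 70% of its speed; a pose out of reach is approached as far as the arm can. A call with a gripper value outside its range is refused whole. The fingers move at their own pace and stop on an object; "force" is the grip in N (left out, the last holds). Time passes only in rows, so rows that do not move let the fingers close. It gives the time, the measured TCP pose, the force, the opening and the grip force at its end, in the units of the state.
- ctrl.read_state(): the state, without advancing time (a new reading comes with each control period).
- ctrl.capture(name): name is "scene" or "side" or "wrist"; returns the picture (480x640x3 uint8, red, green, blue); there is no depth.
- ctrl.camera_info(name): a dict with "fx", "fy", "cx", "cy" (pixels), "R" (3x3) and "t" (3): a world point X has camera coordinates R X + t. Camera axes: x right, y down, z forward; pixel columns grow to the right and rows downward; lengths in m; the calibration is good to about 2 mm. A picture is of the moment at which its call begins: read the wrist's pose just before it. camera_info takes no time and is no camera call; for the wrist camera it gives the pose at the moment of the call.
- ctrl.finish_job(): hands the job in; it is judged then, once.
The state is a dict: "t": time; "qpos": joint angles; "joint_vel": joint speeds; "tau": joint torques, N m; "eef_pos": TCP position; "orientation": TCP orientation; "ft_force": force on the tool from outside, world axes, zero at the start; "wrist_torque": the same for the moment, N m; "gripper_width": opening from 0.0 (shut) to 1.0 (fully open); "grip_force": force on a finger pad.
Only numpy, scipy, OpenCV 4.12 (cv2) and the standard library are available. Lean on these libraries where they do the work, as an engineer would, in place of code of your own. Each camera call takes 0.05 s, during which the arm holds its last target. There are 200 camera calls.

TASK

Rule the next row of the timetable on the tilted drawing board: take the drafting pencil from its stand, hold it square to the board and, with the tip lightly pressed on the paper, draw slowly (about 4 cm a second, at no moment over 10) along the upper edge of the parallel rule, from the left blue side line to the right one as seen from the robot. Make no other mark on the sheet and leave the rule where it is set, then put the pencil back upright in its stand, point down and fully home. Leave the other things on the table alone.

Things in the scene. Friction and masses are not known exactly. Their poses are not given: they have to be found in the camera images.
- panel: Tilted grey top of the fixed drawing board, 270 x 370 x 12 mm, with a white A4 sheet. Origin: centre of the sheet, on the paper, 98 mm above the table. x points up the slope (away from the robot), y to the left as the robot sees it, z square out of the paper, leaning 30 deg from vertical towards the robot. Blue side lines (4 mm) run along x at y = +80 mm (left) and -80 mm (right).
- rule: Parallel rule: aluminium blade 38 x 330 x 4 mm across the sheet, black grip and end carriages up to 20 mm above the paper. Origin: on the paper, middle of its upper edge (away from the robot); axes as panel. Blade on the -x side of the edge, bare paper on +x. Held by friction: it slips if pushed along the slope with over 8 N. Its place on the slope varies.
- line_start (a point): point on the paper where the rule's upper edge crosses the left blue side line (rule frame: 0, +80 mm, 0)
- line_end (a point): point on the paper where the rule's upper edge crosses the right blue side line (rule frame: 0, -80 mm, 0); 160 mm from the start
- pencil: Drafting pencil, 132 mm long, 30 g, upright in its stand, tip down. Origin: lead point when fully out; z along the pencil to its button. From the origin: steel lead sleeve 3 mm thick to 11 mm, cone to 25, dark steel 10 mm thick to 45, yellow ring 22 mm across from 45 to 50, round blue barrel 11.6 mm thick to 124, button to 132. Grip the barrel about 88 mm from the tip, fingers along it.
- lead_tip (a point): the pencil's writing point, at the end of the sprung lead sleeve
- lead (a joint): how far the sprung lead sleeve is pushed into the pencil, m: 0 fully out, 0.005 fully in; spring 300 N/m (1.5 N fully in), beyond that it is rigid. A light stroke pushes it in by 1 to 4 mm.
- pencil_stand: Round dark wooden stand with brass foot, 72 mm across, 55 mm high, fixed; left or right of the board. Origin: centre of underside, z up. An upright hole 15 mm wide, 50 mm deep in its top takes the pencil; the yellow ring then rests on the top (pencil's origin 10 mm above the table).
- pencil_tin: blue tin, 72 mm across and 85 mm high, with colouring pencils sticking out of it to 180 mm; origin centre of underside; bystander, on the other side of the board from the stand
- eraser: white eraser in a blue sleeve, 22 x 55 x 12 mm, near the board's front left corner; origin centre of underside; bystander
- sharpener: small metal sharpener, 25 x 16 x 13 mm, near the board's front right corner; origin centre of underside; bystander
- glue_stick: yellow glue stick with red cap, 28 mm across, standing 96 mm high; origin centre of underside; bystander
- calculator: black calculator, 145 x 75 x 15 mm, lying flat; origin centre of underside; bystander
There are look-alikes about, which are no part of the job. Of the things shaped like the pencil_stand, the wooden one is meant.

How it is judged:
By the outcome, as a careful person would: the job done as asked, in the order asked, and still so for the second after the job is handed in, with the robot touching nothing.
It also fails if it takes over 64 s, if anything falls off the work surface, if the arm or the gripper's body presses on something with over 40 N, if the wrist force passes 120 N, or if a joint passes its speed limit or range.

## Working session

There is one attempt and no reset: what is moved stays moved. The work goes in short steps, Python scripts to look and compute and a tool call to move; the robot and the scene stay as the last step left them, time stands still between calls to the robot, and variables do not carry over. Pictures are saved under pics/ and viewed, at most 10 in all, crops included, and the job is handed in when it is done.

Besides the shell and the picture viewer there is one more tool, called after "Request:" as a command line: name --argument value ..., lists and objects as JSON in quotes. drive_tool: Moves the arm, as the interface text tells. Its arguments: {"type":"object","properties":{"series":{"type":"array","items":{"type":"array","items":{"type":"array","items":{"type":"number"}}}},"force":{"type":"number"}},"required":["series"]}

```bash
ls; mkdir -p pics
python3 - <<'E'
from workcell import ctrl
import cv2
s=ctrl.read_state();print({k:s[k] for k in('t','eef_pos','orientation','gripper_width')},ctrl.tcp_to_tips)
for n in('scene','side','wrist'):
    i=ctrl.camera_info(n);print(n,i)
    cv2.imwrite(f'pics/{n}0.png',ctrl.capture(n)[...,::-1])
E
```

```text
pics
{'t': 0.0, 'eef_pos': array([ 0.20426166, -0.69512984,  0.21793007]), 'orientation': array([-7.48899805e-04,  9.89803744e-01,  1.42435799e-01, -1.74121192e-04]), 'gripper_width': 0.9954427692519451} 0.008
scene {'fx': 477.0249279694786, 'fy': 477.0249279694786, 'cx': 324.6536728250895, 'cy': 241.78412627999217, 'R': array([[ 0.1935036 ,  0.98096174,  0.01644476],
       [ 0.7236594 , -0.13139024, -0.677535  ],
       [-0.66247523,  0.14300587, -0.73530667]]), 't': array([-0.13492474, -0.302246  ,  1.40054163])}
side {'fx': 489.513362248922, 'fy': 489.513362248922, 'cx': 324.8520386901596, 'cy': 243.24192674390318, 'R': array([[-0.90326599, -0.42832231,  0.02550582],
       [-0.2392568 ,  0.453429  , -0.85857925],
       [ 0.35618357, -0.78162788, -0.51204602]]), 't': array([0.48338392, 0.20460937, 0.89626164])}
wrist {'fx': 375.3269520952999, 'fy': 375.3269520952999, 'cx': 312.49452165963385, 'cy': 238.81975574039873, 'R': array([[ 2.81920287e-01, -9.59437831e-01,  1.27330830e-06],
       [-9.25496109e-01, -2.71946535e-01,  2.63632385e-01],
       [-2.52938538e-01, -7.43244963e-02, -9.64623225e-01]]), 't': array([-0.72500437, -0.03403328,  0.37699761])}
```

View pics/scene0.png

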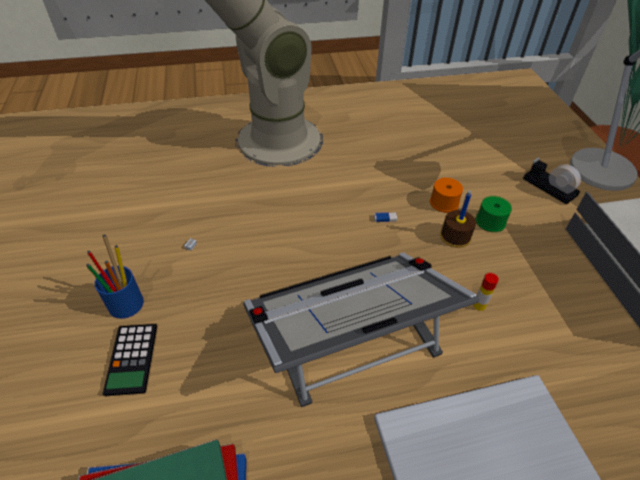

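View pics/side0.png

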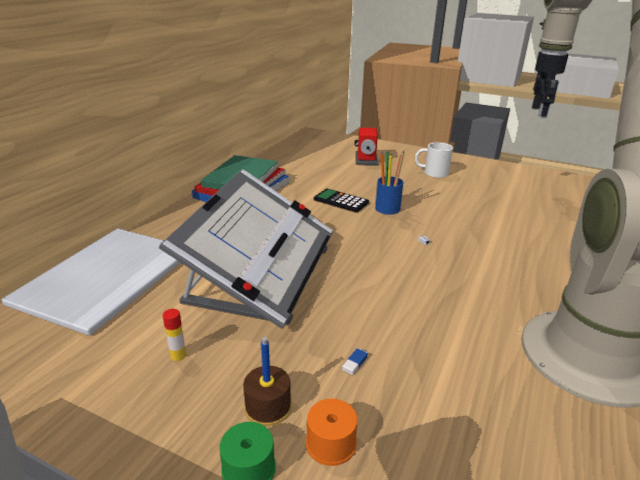

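The scene view shows the wooden stand with the blue pencil at (458,228). The orange stand (447,193) and green stand (494,213) are look-alikes, and the board with its rule is at (345,288). The side view shows the wooden stand at (267,393), orange at (331,430), green at (247,455), and the tin's colouring pencils at (389,170). I choose the dark wooden stand that holds the blue pencil with the yellow ring, and will check it in a close crop.

```bash
cat > h.py <<'E'
import numpy as np, cv2
from workcell import ctrl
from scipy.spatial.transform import Rotation
def ray(i,p):
    R=np.array(i['R']);c=-R.T@np.array(i['t'])
    d=R.T@np.array([(p[0]-i['cx'])/i['fx'],(p[1]-i['cy'])/i['fy'],1.]);return c,d/np.linalg.norm(d)
def plane(i,p,q,n=(0,0,1)):
    c,d=ray(i,p);n=np.array(n,float);return c+d*(n@(np.array(q)-c))/(n@d)
def tri(i,p,j,q):
    A=0;b=0
    for c,d in(ray(i,p),ray(j,q)):
        P=np.eye(3)-np.outer(d,d);A=A+P;b=b+P@c
    return np.linalg.solve(A,b)
def proj(i,X):
    c=np.array(i['R'])@X+i['t'];return np.array([i['fx']*c[0]/c[2]+i['cx'],i['fy']*c[1]/c[2]+i['cy']])
def blobs(im,lo,hi,box=None,amin=4):
    hsv=cv2.cvtColor(im,cv2.COLOR_RGB2HSV);m=cv2.inRange(hsv,np.array(lo),np.array(hi))
    if box:
        k=np.zeros_like(m);x0,y0,x1,y1=box;k[y0:y1,x0:x1]=255;m&=k
    n,l,s,c=cv2.connectedComponentsWithStats(m)
    return m,sorted([(int(s[k,4]),c[k].round(1).tolist(),s[k,:4].tolist()) for k in range(1,n) if s[k,4]>=amin],reverse=True)
def Rt(s): return Rotation.from_quat(np.array(s['orientation'])[[1,2,3,0]]).as_matrix()
def st():
    s=ctrl.read_state();return s,np.array(s['eef_pos']),Rt(s)
E
python3 - <<'E'
from h import *
a=cv2.imread('pics/scene0.png')[...,::-1].copy();b=cv2.imread('pics/side0.png')[...,::-1].copy()
ia=ctrl.camera_info('scene');ib=ctrl.camera_info('side')
for n,im,bx in(('sc',a,(440,185,480,245)),('si',b,(240,330,300,420))):
    print(n,'yel',blobs(im,(20,120,120),(35,255,255),bx)[1],'blue',blobs(im,(105,120,60),(125,255,255),bx)[1])
for n,im,bx in(('sc',a,(230,240,450,340)),('si',b,(220,180,330,310))):
    m,_=blobs(im,(0,150,100),(8,255,255),bx);m2,_=blobs(im,(172,150,100),(180,255,255),bx)
    print(n,'red',_ if 0 else blobs(im,(0,150,100),(8,255,255),bx)[1][:4])
c=np.hstack([cv2.resize(a[180:340,230:520],None,fx=1.35,fy=1.35,interpolation=3),cv2.resize(b[160:420,160:360],(390,507))[:216,:]])
c1=cv2.resize(b[320:480,200:370],(399,375));c2=cv2.resize(a[235:355,235:480],(800,392),interpolation=cv2.INTER_CUBIC)
cv2.imwrite('pics/crop1.png',np.hstack([c1,cv2.resize(a[180:250,420:520],(400,280))[:375].copy() if 0 else cv2.resize(a[175:250,420:500],(400,375))])[...,::-1])
E
```

```text
sc yel [(31, [461.1, 219.9], [457, 217, 9, 6])] blue [(92, [464.5, 206.7], [460, 195, 10, 24])]
si yel [(94, [265.8, 381.7], [259, 376, 15, 11])] blue [(253, [265.4, 361.9], [261, 342, 9, 40])]
sc red [(35, [257.3, 310.6], [254, 308, 8, 6]), (26, [419.5, 259.8], [416, 258, 8, 5])]
si red [(50, [246.8, 286.0], [243, 283, 9, 7]), (27, [301.4, 206.2], [299, 204, 6, 6]), (6, [265.5, 181.0], [264, 180, 4, 3])]
```

View pics/crop1.png

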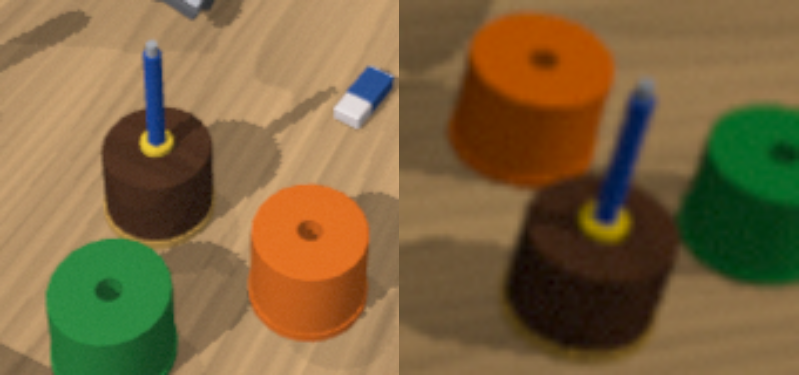

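The crop confirms it: the dark wooden stand with the brass foot holds the blue pencil, with the yellow ring home on the top. The orange and green ones are empty.

Run:
```python
from h import *
ia=ctrl.camera_info('scene');ib=ctrl.camera_info('side')
print('ring',tri(ia,(461.1,219.9),ib,(265.8,381.7)),plane(ia,(461.5,219.9),(0,0,.0575)),plane(ib,(265.8,381.9),(0,0,.0575)))
print('barrel',tri(ia,(464.5,206.7),ib,(265.4,361.9)))
L=tri(ia,(419.5,259.8),ib,(246.8,286.0));R=tri(ia,(257.3,310.6),ib,(301.4,206.2));print('red L,R',L,R)
d=L-R;print('len',np.linalg.norm(d),'yaw',np.degrees(np.arctan2(-d[0],d[1])))
s,p,Rm=st();print(p,Rm.round(3).tolist())
iw=ctrl.camera_info('wrist');c=-iw['R'].T@iw['t'];print('cam in tool',Rm.T@(c-p),(Rm.T@iw['R'].T).round(3).tolist())
```

```text
ring [0.46459688 0.36577967 0.05509152] [0.46819552 0.36603843 0.0575    ] [0.46229746 0.36681971 0.0575    ]
barrel [0.46374054 0.36478313 0.09597149]
red L,R [0.59476988 0.21403338 0.09444092] [ 0.65826609 -0.12080595  0.09432338]
len 0.34080663394506033 yaw 10.737608924538417
[ 0.20425574 -0.69524342  0.21811493] [[0.959, 0.282, -0.0], [0.282, -0.959, 0.001], [-0.0, -0.001, -1.0]]
cam in tool [ 0.06656932  0.00023733 -0.1546406 ] [[-0.0, -0.965, -0.263], [1.0, -0.0, 0.001], [-0.001, -0.263, 0.965]]
```

Request:
drive_tool --series '[[[2.5,-2.5,0,0,1],[2.5,-2.5,0,0,1],[2.5,-2.5,0,0,1],[2.5,-2.5,0,0,1],[2.5,-2.5,0,0,1],[2.5,-2.5,0,0,1],[2.5,-2.5,0,0,1],[2.5,-2.5,0,0,1],[2.5,-2.5,0,0,1],[2.5,-2.5,0,0,1]]]'

```text
t: 0.98
eef_pos: [0.3742, -0.3837, 0.2188]
orientation: [0.0, 0.99, 0.142, -0.0]
ft_force: [1.2, -1.0, -0.1]
gripper_width: 1.001
grip_force: 0.0
```

Request:
drive_tool --series '[[[2.5,-2.5,0,0,1],[2.5,-2.5,0,0,1],[2.5,-2.5,0,0,1],[2.5,-2.5,0,0,1],[2.5,-2.5,0,0,1],[2.4,-2.5,0,0,1],[1.0,-3.4,0,0,1],[1.0,-3.4,0,0,1],[1.0,-3.4,0,0,1],[1.0,-3.4,0,0,1]]]'

```text
t: 1.82
eef_pos: [0.4741, -0.0559, 0.2187]
orientation: [-0.0, 0.99, 0.142, -0.0]
ft_force: [1.6, 0.6, -0.4]
gripper_width: 1.0
grip_force: 0.0
```

Request:
drive_tool --series '[[[1.0,-3.4,0,0,1],[1.0,-3.4,0,0,1],[1.0,-3.4,0,0,1],[1.0,-3.4,0,0,1],[1.0,-3.4,0,0,1],[1.0,-3.4,0,0,1],[1.0,-3.4,0,0,1],[1.0,-3.4,0,0,1],[0,0,0,0.1,1],[0,0,0,0,1]]]'

```text
t: 2.65
eef_pos: [0.474, 0.2283, 0.2185]
orientation: [-0.0, 0.996, 0.093, -0.0]
ft_force: [0.6, -1.0, 0.4]
gripper_width: 1.0
grip_force: 0.0
```

Request:
drive_tool --series '[[[0.4,-3.4,0,0,1],[0.4,-3.4,0,0,1],[0.4,-3.4,0,0,1],[0.3,-3.4,0,0,1],[0,0,0,0,1],[0,0,0,0,1]]]'

```text
t: 3.15
eef_pos: [0.4637, 0.3632, 0.2183]
orientation: [0.0, 0.995, 0.095, -0.0]
ft_force: [0.0, -0.4, -0.4]
gripper_width: 1.003
grip_force: 0.0
```

Run:
```python
from h import *
s,p,R=st();i=ctrl.camera_info('wrist');im=ctrl.capture('wrist');cv2.imwrite('pics/w1.png',im[...,::-1])
print(p,R.round(3).tolist());print('ring exp',proj(i,np.array([.4646,.3655,.0575])))
y=blobs(im,(20,120,100),(35,255,255),None,30)[1][:3];print(y,blobs(im,(105,120,50),(125,255,255),None,30)[1][:3])
```

```text
[0.46367638 0.36320439 0.21833712] [[0.982, 0.189, -0.001], [0.189, -0.982, -0.0], [-0.001, 0.0, -1.0]]
ring exp [309.27016481 215.13109264]
[(297, [311.4, 212.2], [299, 203, 26, 23]), (37, [384.4, 0.7], [376, 0, 17, 3])] [(349, [311.1, 226.1], [303, 211, 17, 34])]
```

View pics/w1.png

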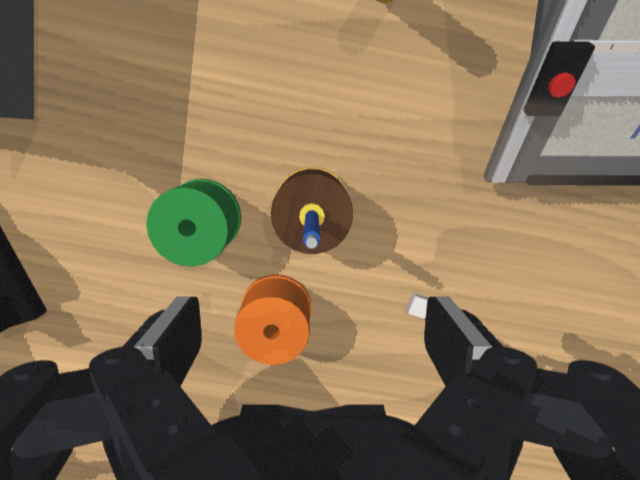

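The wrist view shows the wooden stand at (312,212), with the yellow ring at about (312,214) and the button at (311,242). The green stand is at (187,228) and the orange one at (271,331), both clear of the fingers' path.

Run:
```python
from h import *
i=ctrl.camera_info('wrist');s,p,R=st()
r=plane(i,(312,214.5),(0,0,.06));b=plane(i,(311.5,242),(0,0,.142));print(r,b)
for q in(r,b): print('tool delta cm',R.T@(q-p)*100)
```

```text
[0.46656853 0.36145611 0.06      ] [0.46544118 0.36167271 0.142     ]
tool delta cm [ 0.25419987  0.02397644 15.83542249]
tool delta cm [ 0.14115507 -0.00862552  7.63546296]
```

Request:
drive_tool --force 20 --series '[[[0.2,0,3,0,1],[0,0,3,0,1],[0,0,3,0,1],[0,0,3,0,1],[0,0,1.1,0,1],[0,0,0,0,0],[0,0,0,0,-1],[0,0,0,0,-1],[0,0,0,0,-1],[0,0,0,0,-1]]]'

```text
t: 4.03
eef_pos: [0.4668, 0.3632, 0.0893]
orientation: [-0.001, 0.996, 0.093, 0.001]
ft_force: [-0.2, 0.3, -0.1]
gripper_width: 0.302
grip_force: 0.0
```

Request:
drive_tool --series '[[[0,0,0,0,-1],[0,0,0,0,-1],[0,0,0,0,-1],[0,0,0,0,-1]]]'

```text
t: 4.37
eef_pos: [0.4665, 0.3631, 0.0887]
orientation: [-0.0, 0.996, 0.093, 0.001]
ft_force: [-0.2, -0.8, 7.3]
gripper_width: 0.131
grip_force: 21.8
```

Request:
drive_tool --series '[[[0,0,-0.9,0,-1],[0,0,-0.9,0,-1],[0,0,-1.0,0,-1],[-0.45,0,0,0,-1],[-0.63,0,0.02,0,-1],[-0.63,0,0.04,0,-1],[-0.62,0,0.1,0,-1],[-0.62,0,0.17,0,-1],[0,0,0,0,-1]]]'

```text
t: 5.12
eef_pos: [0.4353, 0.3572, 0.112]
orientation: [0.0, 0.996, 0.093, -0.001]
ft_force: [-0.1, 0.7, 0.5]
gripper_width: 0.129
grip_force: 22.0
```

Run:
```python
from h import *
s,p,R=st();print(p,s['ft_force'],s['wrist_torque'])
im=ctrl.capture('side');c=im[310:430,200:330];w=ctrl.capture('wrist')
cv2.imwrite('pics/t1.png',np.hstack([cv2.resize(c,(433,400),interpolation=2),cv2.resize(w[180:440,180:420],(369,400))])[...,::-1])
```

```text
[0.43530216 0.35724275 0.11203817] [-0.05138688  0.69575322  0.45852757] [ 0.46435915 -0.37758334 -0.03284775]
```

View pics/t1.png

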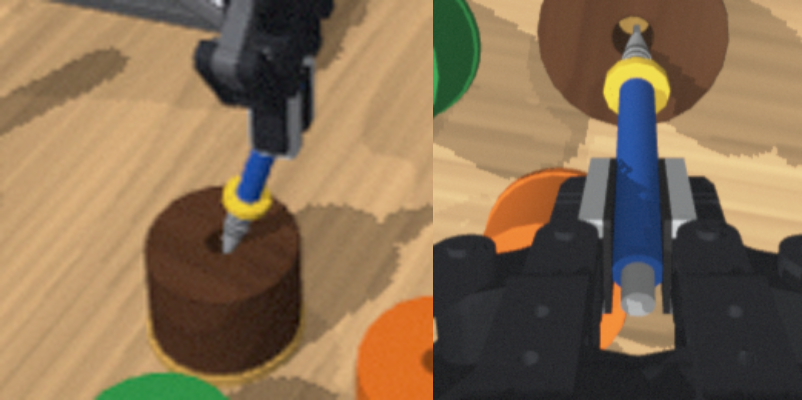

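The crops show the pencil leaning about 20° in the grip with its tip still in the hole, hardly any force, and a clean pivot. I'll carry on to 30° and lift out.

Request:
drive_tool --series '[[[-0.59,0,0.22,0,-1],[-0.6,0,0.28,0,-1],[0,0,0,0,-1],[0,0,-0.5,0,-1],[0,0,-1.5,0,-1],[0,0,-3,0,-1],[0,0,-3,0,-1],[0,0,-3,0,-1],[0,0,0,0,-1],[0,0,0,0,-1]]]' --force 40

```text
t: 6.05
eef_pos: [0.4252, 0.3549, 0.2188]
orientation: [-0.0, 0.996, 0.093, 0.0]
ft_force: [0.1, -1.0, -1.0]
gripper_width: 0.119
grip_force: 39.7
```

Run:
```python
from h import *
s,p,R=st();ib=ctrl.camera_info('side');im=ctrl.capture('side');iw=ctrl.camera_info('wrist');w=ctrl.capture('wrist')
u,v=proj(ib,p).astype(int);print(p,u,v)
x0,y0=u-70,v-50
cv2.imwrite('pics/side2.png',im[...,::-1]);cv2.imwrite('pics/wr2.png',w[...,::-1])
c=cv2.resize(im[y0:y0+130,x0:x0+130],(520,520),interpolation=2)
cv2.imwrite('pics/t2.png',np.hstack([c,cv2.resize(w[100:460,220:400],(260,520))])[...,::-1]);print('crop origin',x0,y0,'x4')
print(blobs(im,(20,120,100),(35,255,255),(x0,y0,x0+130,y0+130))[1],blobs(w,(20,120,100),(35,255,255),(220,50,420,460))[1][:2])
```

```text
[0.42524737 0.35485243 0.21878319] 289 299
crop origin 219 249 x4
[(102, [272.9, 312.7], [266, 305, 16, 14])] [(866, [312.3, 218.7], [290, 204, 45, 36])]
```

View pics/t2.png

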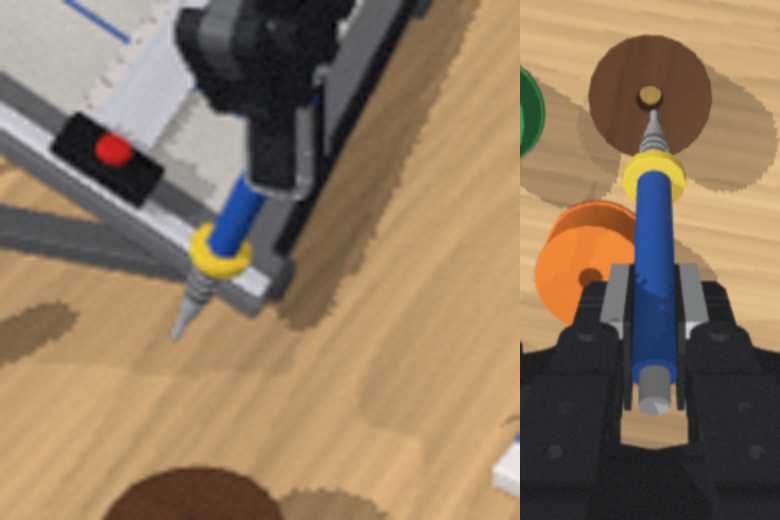

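The crops show the pencil tilted and out of the hole. In the side view the tip is at (262.8,333.5) and the ring at (273.5,312.5). In the wrist view the tip is at (312.8,177.5), the ring at (312.8,222) and the button end at (313.5,382.5).

Run:
```python
from h import *
s,p,R=st();ib=ctrl.camera_info('side');iw=ctrl.camera_info('wrist')
f=lambda X:(R.T@(X-p)*1000).round(1)
a=plane(ib,(262.8,333.5),p,R[:,1]);b=plane(ib,(274,312.3),p,R[:,1]);print('side',f(a),f(b),np.linalg.norm(a-b))
a=tri(ib,(262.8,333.5),iw,(312.8,177.5));b=tri(ib,(274,312.3),iw,(312.8,222));print('tri',f(a),f(b),np.linalg.norm(a-b),'ang',np.degrees(np.arctan2(*(f(a)-f(b))[[0,2]])))
# wrist only: theta, axial slip: pts at distance k from tip; axis passes pivot (0,0,-11)
from scipy.optimize import least_squares
def res(q):
    t,g=np.radians(q[0]),q[1];o=[]
    for k,v in((0,177.5),(47.5,222),(132,382.5)):
        X=np.array([np.sin(t),0,np.cos(t)])*(g-k)/1000+[0,0,-.011];o.append(proj(iw,p+R@X)[1]-v)
    return o
r=least_squares(res,[30,90]);print('wrist',r.x,r.fun)
```

```text
side [42.7 -0.  68.2] [24.3  0.  25.2] 0.046723830562482235
tri [43.1  0.7 68.9] [25.3  0.9 26.3] 0.046117541103379504 ang 22.677141616244917
wrist [26.67892245 97.30034108] [-2.16165459  3.42258049 -0.85460207]
```

Run:
```python
from h import *
from scipy.optimize import least_squares
s,p,R=st();ib=ctrl.camera_info('side');iw=ctrl.camera_info('wrist')
im=cv2.imread('pics/side2.png')[...,::-1].copy();w=cv2.imread('pics/wr2.png')[...,::-1].copy()
ring=blobs(im,(18,110,90),(36,255,255),(255,295,290,325))[1][0];rw=blobs(w,(18,110,90),(36,255,255),(280,190,345,260))[1][0];print(ring,rw)
bw=blobs(w,(105,120,40),(125,255,255),(290,200,340,420),30)[1][:2];print(bw)
rs=(ring[2][0]+ring[2][2]/2-.5,ring[2][1]+ring[2][3]/2-.5);rr=(rw[2][0]+rw[2][2]/2-.5,rw[2][1]+rw[2][3]/2-.5);print(rs,rr)
ob=[(ib,0,(262.8,333.5)),(ib,47.5,rs),(iw,0,(312.8,177.5)),(iw,47.5,rr),(iw,132,(313.5,382.5))]
def res(q,ob=ob):
    t=np.radians(q[0]);a=np.array([np.sin(t),0,np.cos(t)])
    return np.concatenate([proj(i,p+R@(np.array(q[1:4])-a*k)/1)-v if 0 else proj(i,p+R@((np.array(q[1:4])-a*k)/1000))-v for i,k,v in ob])
r=least_squares(res,[30,43,0,68]);print(r.x.round(2),r.fun.round(1))
r=least_squares(lambda q:res(q,ob[2:]),[30,43,0,68]);print('wrist only',r.x.round(2),r.fun.round(1))
```

```text
(108, [273.0, 312.8], [266, 305, 16, 14]) (908, [312.3, 218.9], [290, 203, 46, 38])
[(3679, [312.4, 293.1], [297, 219, 32, 147])]
(273.5, 311.5) (312.5, 221.5)
[22.58 43.79  0.63 67.84] [-0.5 -0.6 -0.2 -0.3 -0.1 -1.   0.3  2.  -0.2 -0.6]
wrist only [18.95 44.12  0.61 59.39] [-0.2  0.   0.3 -0.  -0.1  0. ]
```

Run:
```python
from h import *
from scipy.optimize import least_squares
s,p,R=st();ib=ctrl.camera_info('side');iw=ctrl.camera_info('wrist')
im=cv2.imread('pics/side2.png')[...,::-1].copy();w=cv2.imread('pics/wr2.png')[...,::-1].copy()
m,b=blobs(im,(105,120,40),(125,255,255),(255,290,300,320));print(b)
ys,xs=np.nonzero(m);pts=[(262.8,333.5)]
for y in range(296,311):
    x=xs[ys==y]
    if len(x): print(y,x.min(),x.max(),end='; ')
for th in(20,25,30):
    t=np.radians(th);a=np.array([np.sin(t),0,np.cos(t)]);T=np.array([43.5,0.5,68.3])
    q=[proj(ib,p+R@((T-a*k)/1000)).round(1) for k in(0,47.5,65)];print('\n',th,q,'slope tip-ring',np.degrees(np.arctan2(q[1][0]-q[0][0],q[0][1]-q[1][1])))
# fit with camera shifts (3D, sigma 2mm each), px sigma .8, pivot x sigma 1.5
ob=[(0,0,(262.8,333.5)),(0,47.5,(273.5,311.9)),(1,0,(312.8,177.5)),(1,47.5,(312.5,221.5)),(1,132,(313.5,382.5))]
def res(q):
    t=np.radians(q[0]);a=np.array([np.sin(t),0,np.cos(t)]);T=q[1:4];sh=[q[4:7],q[7:10]];o=[]
    for c,k,v in ob:o.append((proj((ib,iw)[c],p+R@((T-a*k)/1000)+sh[c]/1000)-v)/.8)
    piv=T-a*(T[2]+11)/a[2];o+=[q[4:]/1.5,[piv[0]/1.5]];return np.concatenate(o)
r=least_squares(res,[30,43,0,68]+[0]*6);print(r.x.round(2),r.fun.round(1))
```

```text
[(138, [277.5, 303.6], [271, 293, 14, 20])]
296 278 281; 297 277 283; 298 277 284; 299 276 284; 300 276 283; 301 275 283; 302 274 282; 303 273 282; 304 273 281; 305 273 281; 306 273 280; 307 272 280; 308 272 279; 309 271 278; 310 272 278; 
 20 [array([262.4, 333.3]), array([272.1, 310.8]), array([275.9, 302.1])] slope tip-ring 23.32141086038575

 25 [array([262.4, 333.3]), array([274.7, 312.2]), array([279.5, 304.1])] slope tip-ring 30.23955069790765

 30 [array([262.4, 333.3]), array([277.3, 313.8]), array([283.1, 306.2])] slope tip-ring 37.38353798070659
[24.32 41.7   1.15 71.53  2.18 -0.08  1.47  2.14  0.9   0.51] [-0.3  0.2  1.2  0.7 -0.1 -2.2  0.4  3.2 -0.2 -0.7  1.5 -0.1  1.   1.4
  0.6  0.3  2.9]
```

Request:
drive_tool --force 20 --series '[[[0,0,3,0,-1],[0,0,3,0,-1],[0,0,3,0,-1],[0,0,1.5,0,-1],[0,0,0.5,0,-1],[0.6,0,-0.28,0,-1],[0.59,0,-0.22,0,-1],[0.62,0,-0.17,0,-1],[0.62,0,-0.1,0,-1],[0.63,0,-0.04,0,-1]]]'

```text
t: 6.98
eef_pos: [0.456, 0.3607, 0.1165]
orientation: [-0.0, 0.996, 0.093, 0.0]
ft_force: [-4.2, -0.7, 1.1]
gripper_width: 0.121
grip_force: 39.7
```

Request:
drive_tool --series '[[[0.63,0,-0.02,0,-1],[0.45,0,0,0,-1],[0,0,0.7,0,-1],[0,0,0.7,0,-1],[0,0,0.7,0,-1],[0,0,0.7,0,-1],[0,0,0,0,-1]]]'

```text
t: 7.57
eef_pos: [0.4668, 0.3633, 0.0869]
orientation: [-0.0, 0.996, 0.093, 0.0]
ft_force: [-1.9, 1.6, -2.0]
gripper_width: 0.119
grip_force: 41.0
```

Request:
drive_tool --force 20 --series '[[[0,0,0,0,0],[0,0,0,0,0],[0,0,0,0,0],[0.4,0,-0.1,0,0],[0.4,0,-0.1,0,0],[0,0,0,0,0],[0,0,0,0,-1],[0,0,0,0,-1],[0,0,0,0,-1],[0,0,0,0,-1]]]'

```text
t: 8.4
eef_pos: [0.4738, 0.3642, 0.0897]
orientation: [0.0, 0.996, 0.093, -0.0]
ft_force: [0.4, -0.0, 0.6]
gripper_width: 0.128
grip_force: 21.1
```

Request:
drive_tool --series '[[[0,0,0,0,-1],[0,0,0,0,-1]]]'

```text
t: 8.57
eef_pos: [0.4739, 0.3642, 0.0897]
orientation: [0.0, 0.996, 0.093, -0.0]
ft_force: [-0.3, 0.2, 0.2]
gripper_width: 0.126
grip_force: 21.1
```

Run:
```python
from h import *
s,p,R=st();print(p,s['grip_force'],s['ft_force'])
iw=ctrl.camera_info('wrist');w=ctrl.capture('wrist');cv2.imwrite('pics/w3.png',w[...,::-1])
print(blobs(w,(18,110,90),(36,255,255),(280,150,345,300))[1][:1],blobs(w,(105,120,40),(125,255,255),(280,150,345,420),30)[1][:1])
for x in(-12,-8,-4,0):print(x,[proj(iw,p+R@(np.array([x,0,z])/1000)).round(1) for z in(27,-54)])
```

```text
[0.47387382 0.36421217 0.08973435] 21.114010512828827 [-0.33448425  0.17735298  0.23406556]
[(637, [312.4, 273.9], [292, 261, 42, 37])] [(2295, [312.4, 324.0], [296, 275, 34, 101])]
-12 [array([311.5, 292.3]), array([311.2, 395.8])]
-8 [array([311.5, 285.2]), array([311.2, 384.9])]
-4 [array([311.5, 278. ]), array([311.2, 373.7])]
0 [array([311.5, 270.7]), array([311.2, 362.3])]
```

Request:
drive_tool --series '[[[0,0,-0.9,0,-1],[0,0,-0.9,0,-1],[0,0,-1.0,0,-1],[-0.45,0,0,0,-1],[-0.75,0,0.05,0,-1],[-0.75,0,0.08,0,-1],[-0.72,0,0.16,0,-1],[-0.72,0,0.23,0,-1],[-0.75,0,0.33,0,-1],[-0.75,0,0.39,0,-1]]]'

```text
t: 9.45
eef_pos: [0.425, 0.3552, 0.1051]
orientation: [-0.0, 0.996, 0.093, -0.0]
ft_force: [1.3, 1.7, 4.7]
gripper_width: 0.128
grip_force: 20.7
```

Request:
drive_tool --force 40 --series '[[[0,0,0,0,-1],[0,0,-0.5,0,-1],[0,0,-1.5,0,-1],[0,0,-3,0,-1],[0,0,-3,0,-1],[0,0,-3,0,-1],[0,0,0,0,-1],[0,0,0,0,-1]]]'

```text
t: 10.12
eef_pos: [0.4263, 0.355, 0.2167]
orientation: [-0.0, 0.996, 0.092, 0.001]
ft_force: [0.5, 0.6, -0.2]
gripper_width: 0.121
grip_force: 39.1
```

```bash
cat > tilt.py <<'E'
from h import *
import sys
from scipy.optimize import least_squares
def measure(n):
    s,p,R=st();ib=ctrl.camera_info('side');im=ctrl.capture('side');s,p,R=st();iw=ctrl.camera_info('wrist');w=ctrl.capture('wrist')
    cv2.imwrite(f'pics/side{n}.png',im[...,::-1]);cv2.imwrite(f'pics/wr{n}.png',w[...,::-1])
    T=np.array([43.5,.5,68.3]);t=np.radians(27)
    u,v=proj(ib,p+R@((T-np.array([np.sin(t),0,np.cos(t)])*45)/1000)).astype(int);bx=(u-16,v-28,u+26,v+16)
    rg=blobs(im,(18,110,90),(36,255,255),bx)[1][0];m,b=blobs(im,(105,120,40),(125,255,255),bx);b=b[0];print(p,rg,b)
    x,y,ww,h=b[2];ys,xs=np.nonzero(m[y+3:y+h-3,x:x+ww]);mid=[(xs[ys==r].min()/2+xs[ys==r].max()/2+x,r+y+3) for r in np.unique(ys)]
    mid=[q for q in mid if q[1]<rg[2][1]+1];vx,vy,_,_=cv2.fitLine(np.float32(mid),cv2.DIST_HUBER,0,.01,.01).ravel();print('barrel slope',np.degrees(np.arctan2(abs(vx),abs(vy))),len(mid))
    rc=(rg[2][0]+rg[2][2]/2-.5,rg[2][1]+rg[2][3]/2-.5)
    for th in(20,25,30,35):
        t=np.radians(th);a=np.array([np.sin(t),0,np.cos(t)]);q=[proj(ib,p+R@((T-a*k)/1000)) for k in(0,47.5,65)]
        f=lambda a,b:np.degrees(np.arctan2(b[0]-a[0],a[1]-b[1])).round(1);print(th,f(q[0],q[1]),f(q[1],q[2]))
    x0,y0=u-60,v-50
    x1=220;c=cv2.resize(im[y0:y0+100,x0:x0+100],(520,520),interpolation=2);cv2.imwrite(f'pics/t{n}.png',np.hstack([c,cv2.resize(w[100:460,220:400],(260,520))])[...,::-1]);print('crop',x0,y0,5.2,'ring c',rc,'wrist ring',blobs(w,(18,110,90),(36,255,255),(280,150,345,300))[1][0])
if __name__=='__main__':measure(sys.argv[1])
E
python3 tilt.py 4
```

```text
[0.42572583 0.35457398 0.21543503] (104, [271.8, 313.8], [265, 306, 16, 14]) (136, [278.0, 305.1], [271, 297, 16, 17])
barrel slope 33.541164 7
20 23.4 23.4
25 30.5 30.5
30 37.5 37.5
35 44.4 44.4
crop 214 264 5.2 ring c (272.5, 312.5) wrist ring (892, [312.2, 219.1], [290, 204, 46, 36])
```

View pics/t4.png

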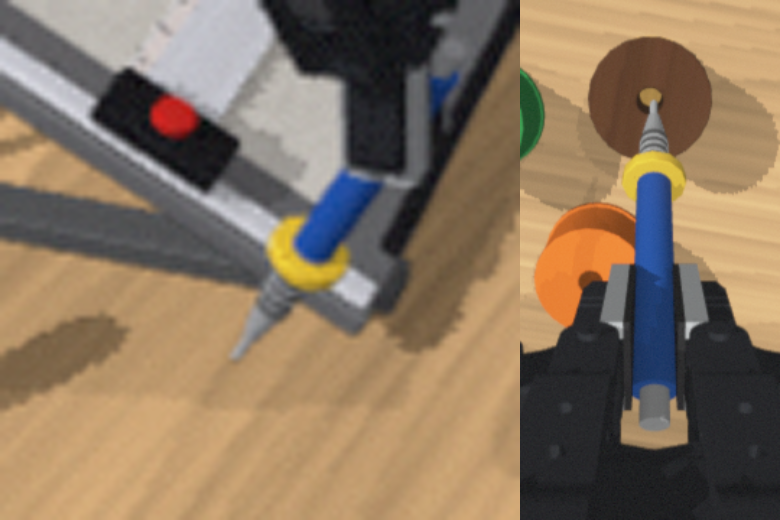

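The crop shows the pencil tilted, with the tip at crop (235,357), ring at (308,252) and barrel at (360,180). The 35° image slope corresponds to a tilt of about 28°, close to square. Next I'll look at the rule.

Request:
drive_tool --series '[[[0.6,1.7,0,0,-1],[1.1,3.1,0,0,-1],[1.1,3.1,0.2,0,-1],[1.1,3.1,0.2,0,-1],[1.1,3.1,0.2,0,-1],[1.1,3.1,0.2,0,-1],[1.1,3.1,0.2,0,-1],[1.1,3.1,0.2,0,-1],[1.1,3.1,0.2,0,-1],[1.1,3.1,0.2,0,-1]]]'

```text
t: 11.05
eef_pos: [0.5833, 0.0818, 0.1974]
orientation: [0.0, 0.996, 0.093, -0.002]
ft_force: [0.3, 0.1, -0.1]
gripper_width: 0.12
grip_force: 39.1
```

Request:
drive_tool --series '[[[1.1,3.1,0.2,0,-1],[0.6,1.4,0.2,0,-1],[0,0,0,0,-1],[0,0,0,0,-1],[0,0,0,0,-1]]]'

```text
t: 11.47
eef_pos: [0.6077, 0.0439, 0.1943]
orientation: [-0.0, 0.996, 0.093, -0.001]
ft_force: [0.5, -0.0, 0.1]
gripper_width: 0.118
grip_force: 39.1
```

Run:
```python
from h import *
s,p,R=st();iw=ctrl.camera_info('wrist');w=ctrl.capture('wrist');cv2.imwrite('pics/w5.png',w[...,::-1])
print(p.round(4),s['orientation'].round(4));np.savez('w5.npz',p=p,R=R,iR=iw['R'],it=iw['t'])
```

```text
[0.6077 0.0439 0.1943] [-4.000e-04  9.956e-01  9.340e-02 -1.200e-03]
```

View pics/w5.png

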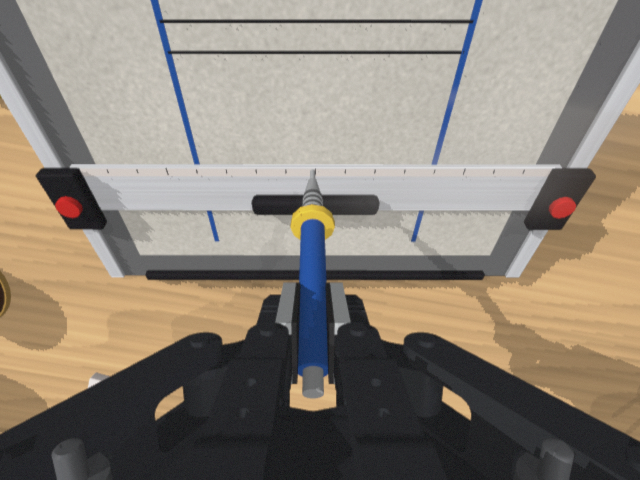

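The wrist view shows the rule's upper edge at about row 165, crossing the left blue line near (196,163) and the right one near (435,164). The tip is at (312,170) over the middle, and two earlier rows are ruled farther up.

```bash
cat > rule.py <<'E'
from h import *
def edge(w,iw):
    g=cv2.cvtColor(w,cv2.COLOR_RGB2GRAY).astype(float)
    m,_=blobs(w,(100,90,60),(125,255,255))
    out={}
    L=[]
    for (x0,x1) in((120,230),(400,500)):
        k=np.zeros_like(m);k[0:158,x0:x1]=m[0:158,x0:x1];ys,xs=np.nonzero(k)
        pts=np.float32([(xs[ys==r].mean(),r) for r in np.unique(ys)]);v=cv2.fitLine(pts,cv2.DIST_HUBER,0,.01,.01).ravel();L.append(v)
    return L,g
E
python3 - <<'E'
from rule import *
w=cv2.imread('pics/w5.png')[...,::-1].copy();L,g=edge(w,None);print(L)
for x in(120,215,250,280,350,380,420,500):print(x,g[156:180,x-1:x+2].mean(1).astype(int))
E
```

```text
[array([  0.25243363,   0.96761423, 178.25      ,  93.6       ],
      dtype=float32), array([ 2.6387230e-01, -9.6455765e-01,  4.5706290e+02,  7.8680077e+01],
      dtype=float32)]
120 [185 186 186 188 187 184 181 182 196 205 205 206 206 202 202 202 202 203
 203 203 198 196 197 195]
215 [186 186 186 184 180 179 183 190 197 203 204 213 210 203 203 203 203 203
 203 202 198 194 193 192]
250 [185 184 183 184 185 187 189 192 206 205 202 212 208 204 204 203 203 202
 205 203 199 193 190 188]
280 [193 191 187 190 193 193 190 192 204 203 201 214 209 203 203 203 204 204
 204 202 199 193 190 189]
350 [188 187 185 186 188 189 188 188 206 206 203 216 211 204 202 202 202 203
 203 203 200 193 190 189]
380 [185 185 186 188 191 190 187 188 206 206 203 216 211 203 203 202 202 202
 201 201 197 193 191 191]
420 [189 189 191 195 196 191 190 190 197 200 202 217 212 200 200 200 201 200
 200 200 196 195 194 193]
500 [189 189 189 188 188 187 187 189 197 202 208 219 212 201 200 199 200 200
 200 199 196 195 195 188]
```

Run:
```python
from rule import *
from scipy.optimize import fsolve
z=np.load('w5.npz');iw=dict(ctrl.camera_info('wrist'));iw['R']=z['iR'];iw['t']=z['it'];p,R=z['p'],z['R'];ib=ctrl.camera_info('side')
c,da=ray(iw,(196.5,163.5));_,db=ray(iw,(433.9,163.5))
f=lambda q:[np.linalg.norm(q[0]*da-q[1]*db)-.16,(q[0]*da-q[1]*db)[2]]
q=fsolve(f,[.25,.25]);A=c+q[0]*da;B=c+q[1]*db;print('A',A,'B',B)
d=A-B;print('yaw',np.degrees(np.arctan2(-d[0],d[1])),'tool yaw',np.degrees(np.arctan2(R[1,0],R[0,0])))
g=lambda X:(R.T@(X-p)*100).round(2);print('tool cm A,B',g(A),g(B))
# tip, from pics 4 (side+wrist) pose then approx
p4=np.array([.4261,.3548,.2163]);s4=plane(ib,(259.2,332.7),p4,R[:,1]);print('tip side4',R.T@(s4-p4)*1000)
# tip in w5: row ~170
w=cv2.imread('pics/w5.png');c5=cv2.resize(w[140:240,260:365],(800,762),interpolation=2)
cv2.imwrite('pics/c5.png',c5[:600])
```

```text
A [0.64109829 0.1292801  0.09146505] B [ 0.67084095 -0.02793114  0.09146505]
yaw 10.713118232233303 tool yaw 10.721871839033433
tool cm A,B [ 4.89 -7.76 10.28] [ 4.89  8.24 10.27]
tip side4 [ 4.63779897e+01 -3.47893372e-14  6.71271123e+01]
```

View pics/c5.png

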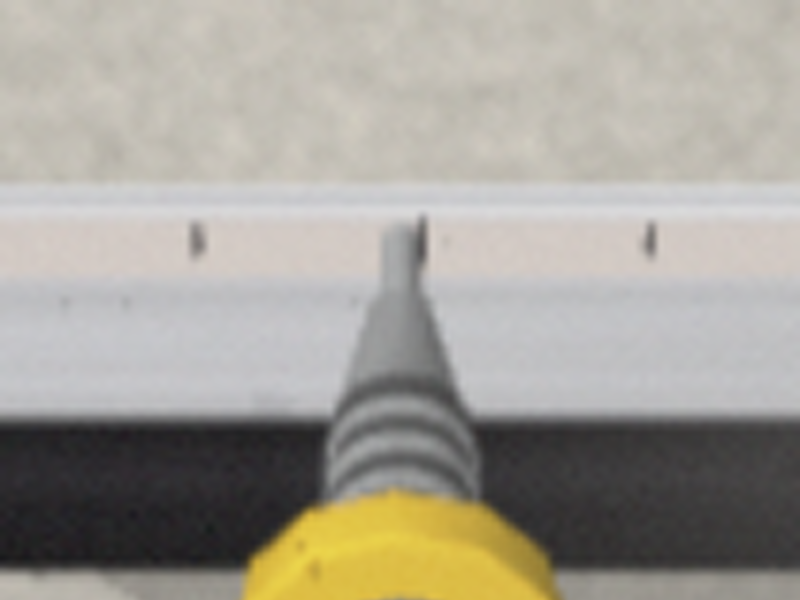

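The crop shows the tip end at crop (402,227), which is pixel (312.8,169.8). The paper line at the rule's edge is at pixel row 164 and its top face at row 167.

Run:
```python
from rule import *
z=np.load('w5.npz');iw=dict(ctrl.camera_info('wrist'));iw['R']=z['iR'];iw['t']=z['it'];p,R=z['p'],z['R']
for zz in(64,67,70):
    X=plane(iw,(312.8,169.8),p+R[:,2]*zz/1000,R[:,2]);t=R.T@(X-p)*1000;e=np.array([48.9,-77.6,102.75])
    n=np.array([-.5,0,-.866]);u=np.array([.866,0,-.5]);d=t-e
    print('tip',t.round(1),'rel A: up',(d@u).round(1),'y',d[1].round(1),'height',(d@n).round(1))
```

```text
tip [48.   0.7 64. ] rel A: up 18.6 y 78.3 height 34.0
tip [47.7  0.7 67. ] rel A: up 16.9 y 78.3 height 31.5
tip [47.5  0.7 70. ] rel A: up 15.2 y 78.3 height 29.1
```

Request:
drive_tool --series '[[[0,-1.5,0,0,-1],[0,-2.0,0,0,-1],[0,-2.0,0,0,-1],[0.07,-1.5,0.6,0,-1],[0.07,-0.8,1.0,0,-1],[0,0,0.7,0,-1],[0,0,0.3,0,-1],[0,0,0,0,-1],[0,0,0,0,-1],[0,0,0,0,-1]]]'

```text
t: 12.35
eef_pos: [0.5961, 0.1185, 0.1695]
orientation: [0.0, 0.996, 0.092, 0.0]
ft_force: [-0.3, 1.0, 0.1]
gripper_width: 0.117
grip_force: 39.1
```

Run:
```python
from rule import *
s,p,R=st();iw=ctrl.camera_info('wrist');w=ctrl.capture('wrist');cv2.imwrite('pics/w6.png',w[...,::-1]);np.savez('w6.npz',p=p,R=R,iR=iw['R'],it=iw['t'])
print(p.round(4),s['ft_force'],[proj(iw,p+R@np.array(q)).round(1) for q in((.0477,.0007,.067),(.0477,.0007,.078))])
cv2.imwrite('pics/c6.png',cv2.resize(w[120:220,260:365],(800,762),interpolation=2)[:600,:,::-1])
g=cv2.cvtColor(w,cv2.COLOR_RGB2GRAY)
for x in(270,290,340,370,400):print(x,g[125:190,x-1:x+2].mean(1).astype(int))
```

```text
[0.5961 0.1185 0.1695] [-0.28215281  0.98631071  0.07902376] [array([312.7, 169.9]), array([312.7, 168.4])]
270 [205 206 206 204 200 199 197 196 197 200 204 208 206 202 198 196 197 199
 197 196 196 200 201 203 201 201 198 200 202 204 205 202 197 193 193 193
 197 202 203 205 202 200 196 195 192 191 197 210 216 218 215 213 212 207
 209 212 213 213 213 210 207 206 205 202 201]
290 [202 203 205 204 200 197 197 199 201 202 205 203 201 201 203 202 200 200
 200 200 200 202 203 206 205 206 206 204 198 197 196 195 197 198 198 202
 201 203 203 201 199 199 196 195 194 194 203 211 215 217 214 212 213 212
 212 212 212 214 212 211 206 206 205 201 201]
340 [198 200 201 203 203 203 201 202 204 206 208 207 205 203 201 198 198 200
 202 203 205 205 203 202 203 202 199 198 197 198 198 200 203 202 198 196
 199 201 204 204 204 204 202 202 198 197 209 212 215 222 214 210 186 168
 165 166 181 204 212 210 204 194 177 169 168]
370 [195 198 200 202 203 204 202 201 200 201 200 196 197 198 199 200 197 199
 201 202 203 201 201 202 200 194 193 193 193 194 195 198 201 199 199 197
 195 194 193 188 188 190 194 198 200 204 203 207 212 222 213 209 212 212
 212 210 211 211 211 210 203 200 197 198 200]
400 [194 194 198 199 201 203 203 202 200 200 200 199 200 201 201 204 204 202
 198 197 197 199 201 203 204 202 201 199 198 198 203 202 199 199 199 198
 197 198 199 197 198 199 201 200 198 197 201 203 210 220 212 208 210 209
 209 210 210 210 209 208 202 198 197 196 200]
```

View pics/c6.png

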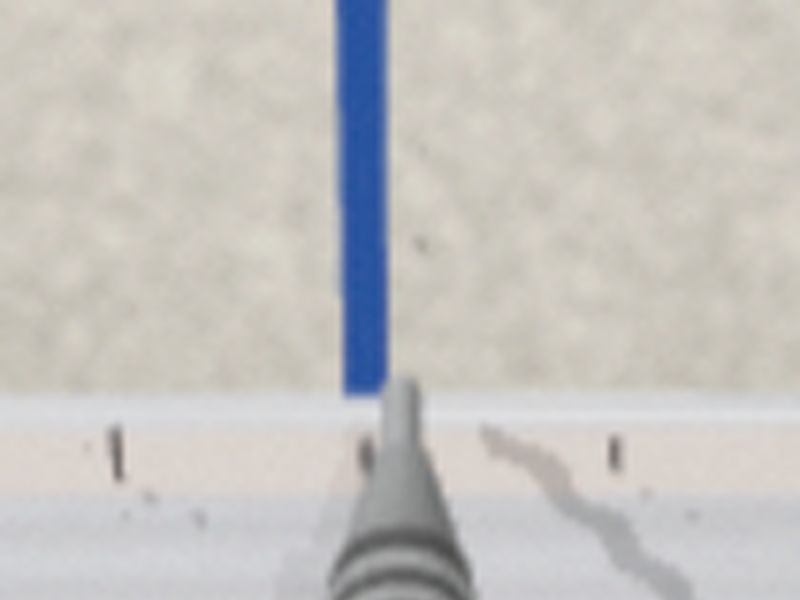

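The crop shows the tip at pixel (312.9,169.9), the edge's paper line at row 171.6 and the blue line's centre at column 308. So the tip is about 3.3 mm too far right, 7 mm up-slope of the edge and about 8 mm above the paper.

Request:
drive_tool --series '[[[0,-0.15,0.1,0,-1],[-0.02,-0.18,0.25,0,-1],[-0.02,0,0.2,0,-1],[0,0,0,0,-1],[0,0,0,0,-1]]]'

```text
t: 12.82
eef_pos: [0.5946, 0.1227, 0.1636]
orientation: [0.0, 0.996, 0.093, -0.0]
ft_force: [0.6, -1.1, -0.7]
gripper_width: 0.116
grip_force: 39.1
```

```bash
cat > look.py <<'E'
from rule import *
import sys
def tip(w):  # end of the sleeve: topmost row where sleeve-grey contrasts in columns 309..316
    hsv=cv2.cvtColor(w,cv2.COLOR_RGB2HSV).astype(int);g=cv2.cvtColor(w,cv2.COLOR_RGB2GRAY).astype(int)
    return g
n=sys.argv[1];N=int(sys.argv[2]);F=[];P=[];A=0
for k in range(N):
    w=ctrl.capture('wrist');s,p,R=st();F.append(s['ft_force']);P.append(p);A=A+w.astype(float)
w=(A/N).clip(0,255).astype(np.uint8);iw=ctrl.camera_info('wrist');cv2.imwrite(f'pics/{n}.png',w[...,::-1])
F=np.array(F);p=np.mean(P,0);print('t',s['t'],'p',p.round(4),'F',F.mean(0).round(2),'+-',(F.std(0)/N**.5).round(2),'F tool',(R.T@F.mean(0)).round(2))
g=cv2.cvtColor(w,cv2.COLOR_RGB2GRAY).astype(int)
print('cols 303..322, rows 160..182');print(g[160:182,303:323])
for x in(275,290,340,350):print(x,g[160:184,x-2:x+3].mean(1).astype(int))
b=blobs(w,(100,90,60),(125,255,255),(285,140,335,180))[0];ys,xs=np.nonzero(b);print('blue',[(r,xs[ys==r].min(),xs[ys==r].max()) for r in np.unique(ys)[-6:]])
E
python3 look.py w7 12
```

```text
t 13.4167 p [0.5948 0.1227 0.1639] F [ 0.23 -0.03 -0.29] +- [0.13 0.14 0.11] F tool [0.22 0.07 0.29]
cols 303..322, rows 160..182
[[202 203 204 203 202 201 200 200 192 125  84  81  81  81  91 143 191 195
  196 199]
 [202 203 204 203 201 198 197 197 191 125  85  81  81  81  90 142 187 191
  195 199]
 [201 202 203 203 200 197 195 197 192 125  86  81  81  81  90 141 184 191
  194 197]
 [199 200 202 203 201 196 195 197 193 125  85  81  80  82  90 141 186 192
  195 198]
 [195 197 200 202 202 199 196 196 190 124  84  80  81  80  91 141 191 198
  199 199]
 [194 196 198 202 203 200 197 197 190 123  85  80  80  81  90 143 195 202
  202 203]
 [196 195 197 199 201 201 199 200 192 125  86  81  81  81  92 143 195 201
  203 205]
 [194 193 193 196 199 201 204 204 197 126  86  81  80  81  91 142 193 201
  203 203]
 [194 192 192 194 198 202 205 206 197 131  91  81  82  81  90 143 193 198
  199 200]
 [198 195 194 194 197 200 203 202 192 161 123  91  82  81  91 144 192 198
  197 198]
 [203 200 197 198 199 201 202 189 183 173 146 118  91  86  97 150 193 196
  196 198]
 [210 208 205 205 206 207 204 179 1
[... 900 characters left out ...]

275 [194 196 199 201 201 199 198 197 195 193 193 203 212 215 218 217 215 213
 212 212 211 212 212 213]
290 [197 198 199 198 198 200 200 201 201 200 198 205 213 215 218 216 215 213
 213 212 213 212 212 212]
340 [203 202 202 202 201 200 197 196 196 198 201 207 211 214 216 214 213 213
 212 212 212 212 212 212]
350 [198 198 200 202 202 202 200 200 199 196 197 205 210 213 216 213 211 198
 185 180 183 190 205 211]
blue [(np.int64(166), np.int64(312), np.int64(317)), (np.int64(167), np.int64(312), np.int64(317)), (np.int64(168), np.int64(313), np.int64(317)), (np.int64(169), np.int64(314), np.int64(317)), (np.int64(170), np.int64(315), np.int64(317)), (np.int64(171), np.int64(315), np.int64(317))]
```

Request:
drive_tool --series '[[[0,0.17,0,0,-1],[0,0,0,0,-1],[0.05,0,0.08,0,-1],[0.05,0,0.09,0,-1],[0,0,0,0,-1]]]'

```text
t: 13.83
eef_pos: [0.5961, 0.1212, 0.1619]
orientation: [0.0, 0.996, 0.093, -0.0]
ft_force: [-0.1, 0.2, -0.3]
gripper_width: 0.121
grip_force: 39.1
```

```bash
python3 look.py w8 12
```

```text
t 14.4333 p [0.5961 0.1212 0.1621] F [-0.32  0.02 -0.46] +- [0.1  0.14 0.13] F tool [-0.31 -0.08  0.46]
cols 303..322, rows 160..182
[[205 204 202 204 204 200 147  91  80  81  80  85 124 193 198 197 196 197
  196 199]
 [204 203 203 203 203 198 145  90  80  80  80  84 124 192 197 196 197 199
  201 204]
 [203 202 201 200 199 194 144  90  81  81  79  85 123 190 195 196 198 200
  202 205]
 [203 202 199 197 196 192 143  90  80  81  80  84 122 186 192 194 197 200
  201 202]
 [202 201 197 195 196 193 144  91  81  81  81  85 121 183 190 193 196 198
  198 198]
 [203 202 196 195 196 193 144  90  81  81  80  85 121 186 193 196 197 198
  198 197]
 [202 203 198 196 196 192 142  90  81  81  79  85 121 189 197 199 199 200
  199 198]
 [200 202 201 197 196 191 141  89  81  81  80  85 123 193 200 201 203 203
  201 201]
 [198 201 201 201 201 193 142  91  87  94  87  86 125 193 201 203 205 203
  203 203]
 [196 198 200 203 204 198 145 101 123 148 122  95 127 191 200 202 203 202
  201 204]
 [193 197 201 204 206 199 148 138 162 170 146 122 132 192 198 199 199 199
  199 201]
 [194 197 200 202 204 198 151 16
[... 903 characters left out ...]

275 [194 195 196 197 198 199 199 198 198 197 197 196 196 208 214 216 218 214
 212 211 210 210 211 211]
290 [198 198 197 196 196 198 199 199 200 200 200 198 199 210 214 215 218 215
 213 213 212 212 212 212]
340 [202 200 200 203 205 206 204 200 198 198 199 200 202 208 211 213 216 212
 212 212 212 212 212 212]
350 [199 200 199 199 199 198 197 197 196 197 196 195 196 203 209 213 216 212
 211 212 212 212 212 211]
blue [(np.int64(164), np.int64(310), np.int64(315)), (np.int64(165), np.int64(310), np.int64(315)), (np.int64(166), np.int64(310), np.int64(315)), (np.int64(167), np.int64(310), np.int64(315)), (np.int64(168), np.int64(310), np.int64(315)), (np.int64(169), np.int64(310), np.int64(314))]
```

Request:
drive_tool --series '[[[0,0,0.08,0,-1],[0,0,0.08,0,-1],[0.04,0,0.06,0,-1],[0.03,0,0.07,0,-1],[0,0,0,0,-1],[0,0,0,0,-1]]]'

```text
t: 14.93
eef_pos: [0.5968, 0.1213, 0.1592]
orientation: [0.0, 0.996, 0.093, -0.0]
ft_force: [-0.0, -1.1, -0.5]
gripper_width: 0.117
grip_force: 39.1
```

```bash
python3 look.py w9 16
```

```text
t 15.7333 p [0.5967 0.1213 0.1593] F [-0.25 -0.15 -0.27] +- [0.1  0.14 0.14] F tool [-0.27  0.1   0.27]
cols 303..322, rows 160..182
[[205 200 199 200 201 194 123  84  81  81  80  84 122 189 196 198 200 198
  196 197]
 [205 203 202 202 204 197 125  84  80  80  80  85 123 191 197 197 197 196
  196 197]
 [204 204 203 203 204 198 130  86  81  81  80  84 124 192 198 197 196 197
  198 200]
 [204 203 202 202 201 196 140  89  81  81  80  85 124 191 196 195 197 199
  201 204]
 [203 202 200 198 198 193 143  90  81  81  81  84 122 188 193 194 198 201
  201 203]
 [203 201 198 195 196 194 144  91  81  81  81  85 121 184 190 192 197 200
  200 200]
 [203 200 196 195 196 195 145  91  81  80  81  84 121 184 190 194 197 198
  198 197]
 [203 200 197 195 196 194 143  90  80  81  81  85 121 188 194 196 198 198
  199 198]
 [202 202 198 196 196 191 142  91  81  82  80  85 124 192 199 200 201 201
  200 199]
 [201 202 200 199 198 192 142  94  97 101  95  88 124 193 200 202 204 203
  201 201]
 [198 199 201 202 202 196 144 116 156 153 138 103 123 190 199 202 204 203
  202 203]
 [194 198 202 206 207 199 149 14
[... 903 characters left out ...]

275 [193 193 195 196 197 197 198 198 199 198 198 198 197 197 196 206 214 218
 229 216 200 201 203 207]
290 [197 198 199 198 197 196 196 198 199 199 200 200 198 197 199 208 214 217
 230 220 213 213 212 212]
340 [205 203 201 200 202 205 206 205 202 199 197 198 199 200 202 206 212 215
 228 218 211 212 212 212]
350 [197 199 200 199 198 199 199 199 198 197 197 197 196 196 197 204 211 215
 228 218 211 212 211 211]
blue [(np.int64(166), np.int64(310), np.int64(315)), (np.int64(167), np.int64(310), np.int64(315)), (np.int64(168), np.int64(310), np.int64(315)), (np.int64(169), np.int64(310), np.int64(315)), (np.int64(170), np.int64(310), np.int64(315)), (np.int64(171), np.int64(315), np.int64(315))]
```

Request:
drive_tool --series '[[[-0.08,0,-0.13,0,-1],[-0.09,0,0.05,0,-1],[0,0,0,0,-1],[0.06,0,0.11,0,-1],[0.06,0,0.11,0,-1],[0.07,0,0.1,0,-1],[0,0,0,0,-1],[0,0,0,0,-1]]]'

```text
t: 16.4
eef_pos: [0.5969, 0.1214, 0.1567]
orientation: [0.0, 0.996, 0.093, -0.0]
ft_force: [-0.4, -0.3, 0.2]
gripper_width: 0.119
grip_force: 39.1
```

```bash
python3 look.py w10 16
```

```text
t 17.2 p [0.5969 0.1214 0.1569] F [-0.37 -0.08  0.47] +- [0.12 0.12 0.11] F tool [-0.38  0.01 -0.47]
cols 303..322, rows 160..182
[[203 199 198 200 200 193 124  85  81  81  81  84 122 189 197 199 201 201
  198 198]
 [204 201 200 201 202 195 124  85  81  81  80  85 122 189 196 197 198 198
  196 196]
 [205 204 202 204 205 198 125  85  81  81  81  85 123 192 198 197 197 197
  196 198]
 [204 203 203 203 204 197 124  84  81  80  80  84 123 192 198 197 197 198
  199 202]
 [203 202 201 201 199 193 123  84  81  81  81  84 123 191 196 196 197 199
  202 205]
 [202 201 198 197 197 191 122  84  80  81  81  85 122 187 192 194 197 200
  201 203]
 [202 200 197 195 196 192 125  85  81  81  81  84 120 185 190 193 196 199
  200 200]
 [203 200 195 195 197 194 136  89  80  81  81  86 121 185 192 194 197 197
  198 198]
 [202 202 197 195 196 193 141  90  80  81  81  85 122 188 195 197 199 198
  199 198]
 [202 202 199 197 196 191 142  91  81  81  81  86 123 192 199 200 202 202
  201 200]
 [200 201 201 199 199 192 142  90  82  82  82  86 124 193 201 202 204 203
  203 203]
 [197 199 201 203 203 197 145  95  
[... 900 characters left out ...]

275 [195 193 194 196 197 197 197 198 199 198 198 198 198 198 197 200 210 215
 218 231 217 196 192 195]
290 [196 198 199 198 198 197 197 198 199 199 200 200 199 197 198 202 210 215
 217 232 223 214 213 213]
340 [205 204 203 201 202 203 206 206 205 202 199 198 199 200 200 201 206 212
 214 229 222 213 212 212]
350 [197 199 200 200 198 198 199 199 199 198 197 198 197 195 195 195 203 211
 213 228 221 212 211 210]
blue [(np.int64(167), np.int64(310), np.int64(315)), (np.int64(168), np.int64(310), np.int64(315)), (np.int64(169), np.int64(310), np.int64(315)), (np.int64(170), np.int64(310), np.int64(315)), (np.int64(171), np.int64(310), np.int64(315)), (np.int64(172), np.int64(310), np.int64(315))]
```

Compression is about 2.7 mm, with the tip 2.4 mm off the edge and on the blue line. Starting the stroke.

Request:
drive_tool --series '[[[0,0.15,0,0,-1],[0,0.25,0,0,-1],[0,0.33,0,0,-1],[0,0.33,0,0,-1],[0,0.33,0,0,-1],[0,0.33,0,0,-1],[0,0.33,0,0,-1],[0,0.33,0,0,-1],[0,0.33,0,0,-1],[0,0.33,0,0,-1]]]'

```text
t: 18.03
eef_pos: [0.6026, 0.0911, 0.1568]
orientation: [0.0, 0.996, 0.093, -0.0]
ft_force: [-0.4, 0.7, 0.1]
gripper_width: 0.119
grip_force: 39.2
```

```bash
python3 look.py w11 1 | sed -n '1p;10,22p;24,25p'
```

```text
t 18.0833 p [0.6028 0.0902 0.1568] F [-1.24 -0.85  0.99] +- [0. 0. 0.] F tool [-1.38  0.6  -0.99]
  194 191]
 [191 195 193 201 200 201 193 194 193 196 196 193 194 192 194 196 198 198
  193 191]
 [191 188 196 198 201 198 195 192 194 194 194 192 193 194 198 199 200 197
  195 192]
 [193 192 191 196 197 196 194 193 191 194 194 195 193 197 197 200 201 199
  197 194]
 [193 190 192 193 194 194 192 189 191 193 194 196 196 198 197 199 197 201
  198 191]
 [190 190 189 191 194 192 194 190 189 190 193 195 197 195 194 192 193 193
  194 194]
 [191 188 187 190 191 192 194 190 191 190 193 195 195 195 191 189 190 193
  189 190]
  192 188]
 [191 191 192 195 195 197 189 184 171 173 182 195 195 195 190 189 189 192
```

Request:
drive_tool --series '[[[0,0.33,0,0,-1],[0,0.33,0,0,-1],[0,0.33,0,0,-1],[0,0.33,0,0,-1],[0,0.33,0,0,-1],[0,0.33,0,0,-1],[0,0.33,0,0,-1],[0,0.33,0,0,-1],[0,0.33,0,0,-1],[0,0.33,0,0,-1]]]'

```text
t: 18.92
eef_pos: [0.6087, 0.0587, 0.1568]
orientation: [0.0, 0.996, 0.093, -0.0]
ft_force: [-0.5, 1.0, -0.1]
gripper_width: 0.12
grip_force: 39.2
```

Request:
drive_tool --series '[[[0,0.33,0,0,-1],[0,0.33,0,0,-1],[0,0.33,0,0,-1],[0,0.33,0,0,-1],[0,0.33,0,0,-1],[0,0.33,0,0,-1],[0,0.33,0,0,-1],[0,0.33,0,0,-1],[0,0.33,0,0,-1],[0,0.33,0,0,-1]]]'

```text
t: 19.75
eef_pos: [0.6148, 0.0263, 0.1568]
orientation: [0.0, 0.996, 0.093, -0.0]
ft_force: [-0.4, 1.0, 0.9]
gripper_width: 0.116
grip_force: 39.2
```

Request:
drive_tool --series '[[[0,0.33,0,0,-1],[0,0.33,0,0,-1],[0,0.33,0,0,-1],[0,0.33,0,0,-1],[0,0.33,0,0,-1],[0,0.33,0,0,-1],[0,0.33,0,0,-1],[0,0.33,0,0,-1],[0,0.33,0,0,-1],[0,0.33,0,0,-1]]]'

```text
t: 20.58
eef_pos: [0.6209, -0.0062, 0.1568]
orientation: [0.0, 0.996, 0.093, -0.0]
ft_force: [0.6, 0.3, 0.7]
gripper_width: 0.119
grip_force: 39.2
```

Request:
drive_tool --series '[[[0,0.33,0,0,-1],[0,0.33,0,0,-1],[0,0.33,0,0,-1],[0,0.33,0,0,-1],[0,0.33,0,0,-1],[0,0.25,0,0,-1],[0,0.2,0,0,-1],[0,0,0,0,-1],[0,0,0,0,-1]]]'

```text
t: 21.33
eef_pos: [0.6248, -0.0268, 0.1568]
orientation: [0.0, 0.996, 0.093, -0.0]
ft_force: [-1.3, -0.4, -0.3]
gripper_width: 0.121
grip_force: 39.2
```

```bash
python3 look.py w12 2
python3 - <<'E'
from h import *
w=cv2.imread('pics/w12.png')[...,::-1].copy();g=cv2.cvtColor(w,cv2.COLOR_RGB2GRAY).astype(int)
for x in(90,130,180,230,280,295):print(x,g[160:186,x-1:x+2].mean(1).astype(int))
E
```

```text
t 21.4333 p [ 0.6247 -0.0266  0.1569] F [-0.14 -0.24  0.25] +- [0.04 0.19 0.34] F tool [-0.18  0.21 -0.25]
cols 303..322, rows 160..182
[[200 201 202 201 201 197 195 196 199 202 201 202 199 198 195 197 199 196
  197 194]
 [200 200 204 205 204 199 198 197 198 200 200 200 197 197 198 197 197 196
  194 194]
 [197 199 205 205 204 200 198 198 203 203 202 198 195 195 196 196 197 197
  196 196]
 [196 200 202 202 202 201 198 201 204 205 200 198 196 196 198 198 198 199
  198 198]
 [195 199 201 203 203 202 199 202 204 205 202 198 195 199 200 199 200 201
  200 199]
 [195 197 200 201 204 203 201 202 203 204 203 201 197 201 202 202 202 202
  201 199]
 [196 198 201 204 204 203 199 200 202 203 204 201 201 202 204 204 203 200
  200 196]
 [197 199 201 205 207 204 200 200 198 200 201 199 198 200 200 200 199 199
  196 195]
 [200 201 203 205 207 205 201 201 200 202 200 197 195 196 197 197 196 197
  197 197]
 [202 203 204 203 205 202 202 204 205 206 203 197 194 195 196 197 195 196
  198 196]
 [202 204 203 200 198 200 204 205 210 208 203 199 196 195 196 196 195 197
  199 196]
 [200 202 200 197 197 198 203
[... 1571 characters left out ...]
75), np.int64(326), np.int64(330))]
90 [193 195 197 198 196 197 197 198 197 195 195 196 196 196 196 199 206 212
 216 229 219 211 213 212 211 211]
130 [200 201 204 206 204 201 199 196 196 198 197 198 201 202 201 200 204 210
 215 229 220 213 213 212 213 213]
180 [202 201 201 204 206 207 205 204 202 202 202 205 204 203 199 195 202 207
 213 230 222 213 213 213 213 213]
230 [201 202 201 199 198 196 196 196 195 195 199 199 200 200 196 192 204 211
 214 229 222 214 214 213 213 214]
280 [197 198 197 198 200 202 203 202 201 199 197 196 196 197 198 196 208 213
 216 228 222 213 213 214 213 214]
295 [195 194 194 196 197 197 198 199 202 200 198 196 198 198 201 200 209 214
 217 230 221 209 197 186 183 185]
```

My row sum came out about 1.06 cm short (blue line at column 328.5, tip at 312). The tip is still pressed, so I'll continue the stroke.

Request:
drive_tool --series '[[[0,0.2,0,0,-1],[0,0.33,0,0,-1],[0,0.33,0,0,-1],[0,0.2,0,0,-1],[0,0,0,0,-1],[0,0,0,0,-1]]]'

```text
t: 21.93
eef_pos: [0.6267, -0.0374, 0.1568]
orientation: [0.0, 0.996, 0.092, -0.0]
ft_force: [-0.2, -0.1, 0.4]
gripper_width: 0.12
grip_force: 39.2
```

```bash
python3 look.py w13 4 | tail -34; python3 -c "
from h import *
import numpy as np
s,p,R=st();a=np.array([.5969,.1214,.1569]);print(R.T@(p-a)*1000)"
```

```text
199 199]
 [198 197 193 177 117  84  82  83  83 101 157 195 197 195 194 195 195 196
  197 199]
 [198 194 194 178 115  85  82  87  99 119 156 193 197 197 195 194 195 196
  197 198]
 [198 196 194 178 116  85  84 105 158 158 159 169 188 196 196 196 196 196
  197 197]
 [198 197 196 183 122  88  90 133 177 175 158 142 160 195 200 198 197 196
  197 197]
 [200 199 198 187 128  90  94 143 179 176 160 131 142 192 206 204 202 199
  198 198]
 [203 201 201 191 146 122 123 148 178 176 159 133 137 185 208 208 206 204
  205 206]
 [211 212 212 208 196 189 186 171 179 175 159 131 132 175 208 213 214 214
  213 214]
 [216 216 216 215 214 211 207 182 179 173 157 131 133 164 185 208 215 215
  216 216]
 [218 218 218 218 218 213 206 178 170 165 152 136 141 178 202 215 218 214
  217 218]
 [230 229 229 229 228 222 191 170 162 160 150 139 140 185 225 229 228 227
  229 229]
 [223 223 222 222 220 207 170 163 162 160 150 139 132 153 201 220 219 223
  223 223]
 [215 215 215 215 207 177 163 163 163 160 151 140 132 122 154 191 194 205
  212 215]]
275 [195 196 198 200 199 200 200 201 202 202 201 201 201 202 203 202 210 214
 217 229 221 207 190 182]
290 [198 200 201 201 202 202 202 203 204 203 203 202 201 199 199 201 211 215
 217 229 222 215 214 214]
340 [200 197 194 194 194 194 195 195 196 197 199 199 199 198 199 207 213 215
 218 227 222 215 211 212]
350 [202 202 201 198 196 195 195 195 197 198 198 198 198 197 198 205 213 216
 218 226 222 214 213 214]
blue [(np.int64(170), np.int64(307), np.int64(312)), (np.int64(171), np.int64(307), np.int64(312)), (np.int64(172), np.int64(307), np.int64(310)), (np.int64(173), np.int64(307), np.int64(309)), (np.int64(174), np.int64(307), np.int64(309)), (np.int64(175), np.int64(308), np.int64(309))]
[2.93787794e-02 1.61028812e+02 4.98767523e-02]
```

Request:
drive_tool --series '[[[-0.2,0,-0.35,0,-1],[-0.3,0,-0.5,0,-1],[0,0,-1.2,0,-1],[0,0,-1.5,0,-1],[0,0,-1.5,0,-1],[0,-1.5,-0.5,0,-1],[0,-3,0,0,-1],[0,-2.5,0,0,-1],[0,-1,0,0,-1],[0,0,0,0,-1]]]'

```text
t: 22.97
eef_pos: [0.6063, 0.0451, 0.213]
orientation: [-0.001, 0.995, 0.095, 0.0]
ft_force: [0.0, -0.5, -0.2]
gripper_width: 0.121
grip_force: 39.2
```

Run:
```python
from rule import *
s,p,R=st();iw=ctrl.camera_info('wrist');A=sum(ctrl.capture('wrist').astype(float) for _ in range(2))/2;w=A.astype(np.uint8);cv2.imwrite('pics/w14.png',w[...,::-1])
g=A.mean(2)
a=np.array([.6411,.1293,.0915]);b=np.array([.6708,-.0279,.0915]);u=np.array([.866*.9826,.866*.186,.5])
for t in(-.1,.05,.2,.35,.5,.65,.8,.95,1.1):
    X=a+(b-a)*t;r=proj(iw,X);c=int(round(r[0]));y=int(round(r[1]))
    print(t,c,y,g[y-10:y+8,c-2:c+3].mean(1).astype(int) if 3<c<636 else '')
# existing lines for contrast
print(g[0:60,312-60:312-55].mean(1).astype(int))
```

```text
-0.1 184 160 [187 187 189 187 188 189 188 189 188 187 188 199 209 223 216 205 203 203]
0.05 218 160 [190 190 190 188 185 186 188 187 187 187 187 198 208 224 214 203 203 203]
0.2 251 160 [186 187 189 189 188 185 184 185 186 188 192 196 205 219 209 200 203 203]
0.35 284 160 [191 190 190 190 189 187 187 189 189 187 180 190 202 216 206 199 195 192]
0.5 317 161 [186 188 189 188 188 189 189 187 187 191 202 205 210 202 193 189 188 188]
0.65 351 161 [188 187 186 184 184 184 184 186 187 189 196 200 206 204 204 204 203 201]
0.8 384 161 [190 188 188 188 187 187 186 187 187 189 203 205 206 209 205 202 202 202]
0.95 417 161 [187 188 189 187 186 186 187 188 185 186 194 201 206 214 208 202 200 199]
1.1 450 161 [183 183 183 183 183 184 186 187 188 188 193 200 206 216 209 198 194 191]
[168 182 183 186 187 185 186 187 188 188 187 187 188 188 189 189 189 190
 188 188 188 187 188 189 187 186 178 126  61  44  92 164 187 187 184 184
 186 188 189 190 189 189 190 190 188 187 186 186 186 185 185 185 184 184
 180 140  79  48  91 161]
```

The sheet view renders no stroke. But the sleeve stayed pressed in by about 2.8 mm on the bare paper all along, and the rule's edge has not moved. Returning the pencil.

Request:
drive_tool --series '[[[-0.6,-1.6,-0.1,0,-1],[-1.1,-3.1,-0.1,0,-1],[-1.1,-3.1,-0.1,0,-1],[-1.1,-3.1,0,0,-1],[-1.1,-3.1,0,0,-1],[-1.1,-3.1,0,0,-1],[-1.1,-3.1,0,0,-1],[-1.1,-3.1,0,0,-1],[-1.1,-3.1,0,0,-1],[-1.1,-3.1,0,0,-1]]]'

```text
t: 23.9
eef_pos: [0.4495, 0.3111, 0.2155]
orientation: [0.0, 0.996, 0.091, 0.0]
ft_force: [0.3, -0.3, -0.9]
gripper_width: 0.12
grip_force: 39.2
```

Request:
drive_tool --series '[[[-1.0,-2.8,0,0,-1],[-0.5,-1.5,0,0,-1],[0,0,0,0,-1],[0,0,0,0,-1],[0,0,0,0,-1]]]'

```text
t: 24.32
eef_pos: [0.4278, 0.3491, 0.2152]
orientation: [0.001, 0.996, 0.092, 0.0]
ft_force: [0.4, 0.4, -0.3]
gripper_width: 0.117
grip_force: 39.1
```

```bash
cat > ret.py <<'E'
from h import *
import sys
s,p,R=st();iw=ctrl.camera_info('wrist');w=ctrl.capture('wrist');cv2.imwrite(f'pics/{sys.argv[1]}.png',w[...,::-1])
print(p.round(4),'cmd delta to lift pose cm',(R.T@(np.array([.426,.3548,.216])-p)*100).round(2))
m,b=blobs(w,(0,60,30),(14,180,110),(250,90,400,260),300);print('wood',b[:2])
print('ring',blobs(w,(18,110,90),(36,255,255),(280,150,345,300))[1][0])
E
python3 ret.py w15
python3 - <<'E'
from h import *
w=cv2.imread('pics/wr4.png')[...,::-1].copy();m,b=blobs(w,(0,60,30),(14,180,110),(250,90,400,260),300);print('ref wood',b[:2])
E
```

```text
[0.4278 0.3491 0.2152] cmd delta to lift pose cm [-0.08 -0.59 -0.08]
wood [(4852, [301.6, 166.6], [261, 128, 85, 83])]
ring (897, [312.5, 219.1], [290, 204, 46, 36])
ref wood [(4894, [309.4, 165.1], [268, 126, 85, 83])]
```

Request:
drive_tool --series '[[[-0.1,-0.59,-0.08,0,-1],[0,0,0,0,-1],[0,0,2.5,0,-1],[0,0,2.5,0,-1],[0,0,2,0,-1],[0,0,1,0,-1],[0,0,0,0,-1],[0,0,0,0,-1]]]'

```text
t: 25.03
eef_pos: [0.4247, 0.3564, 0.1362]
orientation: [0.0, 0.996, 0.093, -0.0]
ft_force: [0.5, 0.1, -1.0]
gripper_width: 0.12
grip_force: 39.1
```

```bash
python3 ret.py w16
python3 - <<'E'
from h import *
s,p,R=st();print(s['ft_force']);w=cv2.imread('pics/w16.png')[...,::-1].copy();g=cv2.cvtColor(w,cv2.COLOR_RGB2GRAY).astype(int)
print(g[136:186:2,290:336:2])
E
```

```text
[0.4247 0.3564 0.1362] cmd delta to lift pose cm [ 0.09  0.18 -7.98]
wood [(7236, [308.2, 169.2], [256, 121, 112, 108])]
ring (891, [312.3, 219.2], [290, 204, 46, 36])
[ 0.29469431  0.07307866 -0.13136635]
[[ 76  72  75  76  73  78  74  75  76  77  79  80  79  81  83  84  83  80
   83  79  78  76  72]
 [ 75  74  76  77  73  74  76  75  75  78  79  78  80  80  84  83  82  80
   78  79  81  74  74]
 [ 73  73  74  73  74  76  75  77  76  81  78  78  79  81  81  82  81  81
   80  80  76  78  76]
 [ 73  77  73  76  78  74  74  75  78  81  78  79  83  82  83  82  80  78
   80  79  80  74  76]
 [ 74  76  75  75  73  74  74  77  75  78  78  80  79  82  81  81  81  81
   79  80  79  77  73]
 [ 73  76  76  76  75  72  75  75  72  78  77  78  82  81  82  81  81  80
   81  79  78  77  75]
 [ 72  73  73  76  77  74  77  74  75  80  78  77  77  80  84  80  81  82
   81  81  77  75  77]
 [ 75  74  77  78  75  75  76  78  79  79  77  81  80  83  82  80  78  82
   83  78  75  77  77]
 [ 73  75  75  77  75  72  75  75  81  81  82  81  79  82  79  80  79  81
   82  79  77  75  78]
 [ 73  73  72  76  76
[... 831 characters left out ...]
 77  77  77  82  81]
 [ 75  78  74  75  75  75  67 140 142 140 163 178 133 139 142 140  72  73
   80  76  77  80  79]
 [ 75  78  76  76  75  67  61 140 139 142 159 178 133 140 144 142  54  71
   77  79  77  79  80]
 [ 75  79  74  74  74  50  46 137 141 138 161 176 135 139 143 132  43  63
   78  75  78  82  80]
 [ 76  79  76  73  72  44  39  79 137 142 161 166 138 141 139  76  42  56
   76  76  78  81  83]
 [ 75  76  76  74  75  43  38  41  86 140 165 161 142 117  83  44  42  58
   79  80  77  82  83]
 [ 79  77  75  77  72  47  41  46  46 128 164 159 142 115  52  45  54  65
   81  77  79  81  81]
 [ 78  77  77  73  73  62  37  44  57 156 164 158 143 125  72  45  58  71
   79  75  83  81  80]]
```

The pixel patch shows the hole's dark rim at columns 300–324 with the sleeve at column 312, so the tip is centred over the hole.

Request:
drive_tool --series '[[[0.05,0,1,0,-1],[0,0,1,0,-1],[0,0,0.9,0,-1],[0,0,0,0,-1],[0.75,0,-0.39,0,-1],[0.75,0,-0.33,0,-1],[0.72,0,-0.23,0,-1],[0,0,0,0,-1]]]'

```text
t: 25.75
eef_pos: [0.4489, 0.361, 0.1175]
orientation: [-0.0, 0.996, 0.092, 0.001]
ft_force: [-2.3, -1.2, -0.7]
gripper_width: 0.121
grip_force: 40.0
```

Request:
drive_tool --series '[[[0.72,0,-0.16,0,-1],[0.75,0,-0.08,0,-1],[0.75,0,-0.05,0,-1],[0.3,0,0,0,-1],[0,0,0.5,0,-1],[0,0,0.5,0,-1],[0,0,0,0,-1]]]'

```text
t: 26.33
eef_pos: [0.4714, 0.3652, 0.1085]
orientation: [0.0, 0.996, 0.093, -0.0]
ft_force: [-2.4, 0.5, -1.2]
gripper_width: 0.122
grip_force: 40.7
```

Request:
drive_tool --series '[[[0.1,0,0.6,0,-1],[0.1,0.05,0.6,0,-1],[0,0,0.5,0,-1],[0,0,0.2,0,-1],[0,0,0,0,-1],[0,0,0,0,-1]]]'

```text
t: 26.83
eef_pos: [0.4731, 0.3651, 0.09]
orientation: [0.0, 0.996, 0.093, -0.001]
ft_force: [-4.6, 0.9, -3.1]
gripper_width: 0.121
grip_force: 41.2
```

```bash
cat > ck.py <<'E'
from h import *
s,p,R=st();iw=ctrl.camera_info('wrist');w=ctrl.capture('wrist');im=ctrl.capture('side');a=ctrl.capture('scene');ia=ctrl.camera_info('scene');ib=ctrl.camera_info('side')
print(p,s['ft_force'],s['gripper_width'])
ra=blobs(a,(20,120,120),(35,255,255),(440,185,480,245))[1];rb=blobs(im,(20,120,120),(35,255,255),(240,330,300,420))[1];bl=blobs(im,(105,120,60),(125,255,255),(240,330,300,420))[1]
print('ref ring sc(461.1,219.9) si(265.8,381.7) blue si [261,342,9,40]');print(ra,rb,bl,blobs(a,(105,120,60),(125,255,255),(440,185,480,245))[1])
if ra and rb:print(tri(ia,ra[0][1],ib,rb[0][1]))
E
python3 ck.py
```

```text
[0.47309711 0.36506405 0.08998571] [-4.55687712  0.91341589 -3.05841371] 0.12068886125151443
ref ring sc(461.1,219.9) si(265.8,381.7) blue si [261,342,9,40]
[(32, [460.9, 218.9], [457, 215, 9, 7])] [(91, [265.6, 379.8], [259, 373, 15, 12])] [(195, [266.2, 362.5], [262, 341, 8, 39])] [(34, [462.3, 213.8], [460, 210, 6, 9])]
[0.46485258 0.36483715 0.05839613]
```

Request:
drive_tool --series '[[[0,0,0,0,-0.6],[0,0,0,0,-0.3],[0,0,0,0,0],[0,0,0,0,0],[0,0,0,0,0]]]'

```text
t: 27.4
eef_pos: [0.4743, 0.3653, 0.0909]
orientation: [-0.0, 0.996, 0.093, 0.001]
ft_force: [0.4, 0.3, 1.2]
gripper_width: 0.5
grip_force: 0.0
```

```bash
python3 ck.py
```

```text
[0.47433877 0.36526883 0.09088923] [0.41579937 0.25212787 1.16680444] 0.5000367287799042
ref ring sc(461.1,219.9) si(265.8,381.7) blue si [261,342,9,40]
[(27, [461.5, 220.4], [457, 218, 9, 5])] [(96, [265.6, 381.3], [259, 375, 15, 12])] [(262, [264.3, 360.7], [260, 341, 9, 40])] [(67, [464.1, 208.6], [460, 195, 9, 25])]
[0.46570127 0.36572589 0.0550306 ]
```

Request:
drive_tool --series '[[[0,0,-1,0,0.2],[0,0,-2,0,0.5],[0,0,-3,0,1],[0,0,-3,0,1],[0,0,-3,0,1],[0,0,-3,0,1],[0,0,-1,0,1],[0,0,0,0,1],[0,0,0,0,1],[0,0,0,0,1]]]'

```text
t: 28.38
eef_pos: [0.4731, 0.3646, 0.2494]
orientation: [0.001, 0.996, 0.093, -0.001]
ft_force: [-0.6, -0.5, -0.8]
gripper_width: 1.002
grip_force: 0.0
```

```bash
python3 ck.py
python3 - <<'E'
from h import *
a=ctrl.capture('scene');b=ctrl.capture('side');A=cv2.imread('pics/scene0.png')[...,::-1];B=cv2.imread('pics/side0.png')[...,::-1]
print('red',blobs(a,(0,150,100),(8,255,255),(230,240,450,340))[1][:2],blobs(b,(0,150,100),(8,255,255),(220,180,330,310))[1][:2])
for n,x,y in(('scene',a,A),('side',b,B)):
    d=cv2.absdiff(x,y).max(2);m=(cv2.medianBlur(d,3)>40).astype(np.uint8);k,l,s,c=cv2.connectedComponentsWithStats(m)
    print(n,[(s[i].tolist()) for i in range(1,k) if s[i,4]>5])
E
```

```text
[0.47310155 0.36461858 0.24942864] [-0.55815164 -0.45021047 -0.82808413] 1.0024507231583275
ref ring sc(461.1,219.9) si(265.8,381.7) blue si [261,342,9,40]
[(31, [461.0, 220.0], [457, 216, 9, 7])] [(97, [265.7, 381.2], [259, 375, 15, 12])] [(252, [264.7, 361.2], [261, 342, 8, 39])] [(94, [464.4, 207.2], [460, 195, 10, 25])]
[0.46511768 0.36523154 0.05538545]
red [(38, [257.4, 310.6], [254, 308, 8, 6]), (28, [419.5, 260.1], [416, 258, 8, 5])] [(53, [246.8, 285.8], [243, 282, 9, 8]), (28, [301.4, 206.3], [299, 204, 6, 6])]
scene [[205, 0, 37, 32, 517], [256, 0, 6, 9, 38], [260, 0, 41, 35, 807], [458, 0, 105, 151, 5791], [249, 16, 7, 8, 22], [531, 22, 3, 5, 10], [527, 31, 4, 10, 17], [268, 34, 34, 46, 826], [234, 36, 3, 9, 19], [255, 39, 13, 38, 209], [523, 48, 2, 4, 6], [239, 65, 9, 25, 72], [247, 65, 12, 12, 84], [0, 110, 160, 15, 885], [210, 198, 3, 3, 7], [170, 201, 12, 4, 28], [156, 203, 9, 4, 18]]
side [[197, 0, 3, 4, 7], [206, 0, 93, 41, 2690], [531, 0, 109, 211, 7055], [618, 0, 13, 2, 24], [637, 19, 3, 4, 7], [199, 32, 36, 21, 441], [204, 41, 78, 241, 10274], [627, 51, 6, 20, 59], [260, 70, 20, 28, 253], [612, 89, 8, 6, 36], [277, 99, 3, 3, 8], [276, 105, 4, 7, 18], [620, 106, 3, 5, 11], [614, 137, 26, 12, 125], [562, 172, 9, 4, 27], [582, 174, 40, 103, 2290], [386, 199, 196, 138, 5263], [616, 249, 3, 4, 8], [631, 249, 9, 12, 64], [570, 260, 4, 9, 27], [589, 286, 22, 9, 100], [613, 290, 9, 13, 51], [259, 376, 5, 3, 13], [267, 379, 4, 4, 8]]
```

```bash
python3 -c "
from workcell import ctrl
print(ctrl.finish_job())"
```

```text
the job is handed in; nothing more can be done
None
```

The job is handed in at about 28.5 s: the stroke ran along the rule's upper edge with the tip pressed in about 2.8 mm, from the left blue line to about 1.8 mm past the right one's centre, with the pencil at about 28° against the 30° that would be square. The cameras never showed a mark on the paper, so that the line was drawn rests on the pressed-in tip and the force readings. The rule has not moved, and the pencil is back upright and fully home in the wooden stand.

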